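# Set the cap clearance on a valve manifold

## Robot

A 6-joint arm with a two-finger parallel gripper is mounted at the origin on the work surface. World frame = base frame: x ahead of the robot, y to its left, z up, the work surface at z = 0. Lengths are in m, angles in rad, forces in N, time in s.
With the tool pointing down it reaches from about 0.3 to 0.875 m from the base axis. Payload 6.4 kg.
Tool frame: the origin (TCP) lies between the finger pads, 19 mm behind the fingertips; this is the grasp point; x points along the fingers, y is the direction in which the jaws open and shut, and the axes are right-handed (so a half turn about x gives the same grasp; the last joint's range is limited). The gripper opens to 85 mm and grips with 20 to 120 N. Pads are 22 mm wide; open, the fingers measure 114 mm over their backs; the gripper's body (76 mm by 85 mm) begins 54 mm behind the grasp point. The pads swing forward as they close: fully open they stand 13 mm farther back than shut.
Start: joints at [-1.31, 0.181, 1.607, -0, 1.354, -0.206], TCP at [0.259, -0.513, 0.25] pointing down, gripper open.
Joint ranges: [-2.99, 2.99], [-0.89, 2.07], [0.3, 2.58], [-1.14, 4.28], [0, 2.63], [-3.12, 3.12]. Speed limits (rad/s): [2.57, 2.57, 3.01, 3.14, 3.14, 3.14].

## Interface

Orientations are given as a unit quaternion [w, x, y, z].
In Python, from bench import ctrl gives the robot as it stands.
- The arm moves only by the tool step_arm, never from a script. Its argument "motion" is a list of rows, each a list of 7 numbers: the shift along the tool's x, y, z in mm, then the turn, a rotation vector about the tool's x, y, z in degrees, then the closure in counts, from 0 (fully open) to 255 (shut). In form: [[tx, ty, tz, rx, ry, rz, hand], ...]. A call has 1 to 10 rows; each row is the pose to reach, as a shift and turn from the pose commanded when the call began, along the tool's axes at that moment; what a row does not reach only later rows make up. A row lasts 1/8 s, in which the tool goes at most 62.5 mm and 10.7 degrees, less where a joint would pass 70% of its speed; a pose out of reach is approached as far as the arm can. A call with a gripper value outside its range is refused whole. The fingers move at their own pace and stop on an object; the grip force is fixed at half the most. Time passes only in rows, so rows that repeat a pose let the fingers close. It gives the time, the measured TCP pose, the force and the opening at its end, in the units of the state.
- ctrl.get_obs(): the state, without advancing time (a new reading comes with each control period).
- ctrl.camera(name): name is "side" or "top" or "wrist"; returns (picture, depth): 480x640x3 uint8, red, green, blue; 480x640 float32, m along the optical axis (not along the pixel's ray), 0 where there is no reading.
- ctrl.camera_info(name): a dict with "fx", "fy", "cx", "cy" (pixels), "dist_coeffs" ([k1, k2, p1, p2, k3] as OpenCV has them; the pictures are not rectified), "T" (4x4, takes a point from camera to world coordinates); the wrist camera has in their place "hand_eye" (4x4, takes a point from camera to tool coordinates, whose origin is the TCP and whose axes are the tool frame's). Camera axes: x right, y down, z forward; pixel columns grow to the right and rows downward; lengths in m; the calibration is good to about 2 mm. A picture is of the moment at which its call begins: read the wrist's pose just before it. camera_info takes no time and is no camera call.
- ctrl.hand_in(): hands the job in, once; it reports no verdict.
The state is a dict: "time_s": time; "q": joint angles; "dq": joint speeds; "joint_efforts": joint torques, N m; "eef_pos": TCP position; "eef_rot": TCP orientation; "wrist_force": force on the tool from outside, world axes, zero at the start; "torque": the same for the moment, N m; "opening": opening from 0.0 (shut) to 1.0 (fully open).
Only numpy, scipy, OpenCV 4.12 (cv2) and the standard library are available. Lean on these libraries where they do the work, as an engineer would, in place of code of your own. Each camera call takes 0.05 s, during which the arm holds its last target. There are 200 camera calls.

## Task

Reset the turn counter by pressing its round key and then its square key fully down, one at a time, leaving the bar key alone. Then screw the knurled cap, already started on its thread on the valve manifold, clockwise until it bottoms out, back it off a quarter turn, and keep it gripped between the fingers: the program finishes while still holding the cap still at that setting. Leave the other things on the bench where they are.

Things in the scene. Friction and masses are not known exactly. Their poses are not given: they have to be found in the camera images.
- manifold: aluminium valve manifold, 70 (x) x 150 (y) mm, top face 60 mm above the table, on a dark foot, fixed to the bench. Origin: table level under its centre; x, y along its sides. On its top, at y = +40 mm, stands the port with the knurled cap (a 34 mm brass seat 6 mm high, on which the cap bottoms out); at y = -45 mm is a low dark hexagonal plug, 11 mm high, which is no part of the job
- cap: round knurled steel cap on its thread, vertical axis, 40 mm diameter, 30 mm high, with a raised dark rib on its top as an index along its own +x. Origin: centre of its underside, 66 mm above the table when bottomed out; z up. Right-hand thread: turning clockwise seen from above tightens it and lowers it 1 mm per radian.
- cap_grip (a point): point on the cap's axis, 22 mm above its underside (8 mm below its top); moves with the cap. With the TCP here, 19 mm fingertips stay clear of the manifold
- cap_thread (a joint): angle of the cap on its thread, rad: 0 = bottomed out on its seat, growing as it is unscrewed (counter-clockwise from above); a quarter turn is 1.571. The cap begins already started on the thread, 2.1 to 3.6 rad short of bottoming out; thread friction is about 0.06 N m, it stays where it is left, and the stop is hard
- counter: turn counter, a white box 90 (x) x 160 (y) mm, 40 mm high, fixed to the bench, with three white spring keys in a row along its y, 50 mm apart and 12 mm to its -x side of centre; which key stands in which place changes. Origin: table level under its centre
- key_round_top (a point): centre of the top of the round key, 31 mm diameter; all three tops stand 58 mm above the table when up and 52 mm when pressed down
- key_square_top (a point): centre of the top of the square key, 26 x 26 mm
- key_bar_top (a point): centre of the top of the narrow bar key, 12 x 34 mm; not to be pressed
- key_round (a joint): travel of the round key, m: 0 up, 0.006 fully down; the spring takes 1.5 N to start and 5 N at the bottom and returns it when released
- key_square (a joint): travel of the square key, the same
- key_bar (a joint): travel of the bar key, the same
- tape: roll of paper tape lying flat, 84 mm across, 35 mm high; bystander, loose, origin at the centre of its underside
- casting: small aluminium casting, 44 mm foot with a side lug, 34 mm high; bystander, loose, origin at the centre of its underside
- screwdriver: screwdriver lying flat along its x, handle to -x; bystander, loose, origin at its origin on the table
- bin_black: open black bin 130 x 100 x 70 mm high; bystander, loose, origin at the centre of its underside
- tray: clear tray 160 x 180 x 35 mm high with brass bushes; bystander, loose, origin at the centre of its underside
- file_block: wooden block 80 x 100 x 55 mm with upright files up to 131 mm high; bystander, loose, origin at the centre of its underside
- bin_blue: open blue bin 110 x 200 x 80 mm high; bystander, loose, origin at the centre of its underside
There are look-alikes about, which are no part of the job. What is meant by the manifold is not red, and is the larger of those in its own colour.

How it is judged:
By the outcome, as a careful person would: the job done as asked, in the order asked, and still so for the second after the job is handed in, while the arm keeps its last pose, push and grip.
It also fails if it takes over 67 s, if anything falls off the work surface, if the arm or the gripper's body presses on something with over 40 N, if the wrist force passes 120 N, or if a joint passes its speed limit or range.

## Working session

There is one attempt and no reset: what is moved stays moved. The work goes in short steps, Python scripts to look and compute and a tool call to move; the robot and the scene stay as the last step left them, time stands still between calls to the robot, and variables do not carry over. Pictures are saved under pics/ and viewed, about 8 in all and at most 12, crops included, and the job is handed in when it is done.

Besides the shell and the picture viewer there is one more tool, called after "Request:" as name(argument=value, ...) on one line, values as JSON. step_arm: Moves the arm, as the interface text tells. Its arguments: {"type":"object","properties":{"motion":{"type":"array","items":{"type":"array","items":{"type":"number"}}}},"required":["motion"]}

```bash
ls; mkdir -p pics; cat > h.py <<'E'
import numpy as np, cv2
from bench import ctrl
from scipy.spatial.transform import Rotation as R
def Tcam(name,obs=None):
    i=ctrl.camera_info(name)
    if name!="wrist": return np.array(i["T"])
    w,x,y,z=obs["eef_rot"]; T=np.eye(4); T[:3,:3]=R.from_quat([x,y,z,w]).as_matrix(); T[:3,3]=obs["eef_pos"]
    return T@np.array(i["hand_eye"])
def cloud(name):
    obs=ctrl.get_obs(); im,d=ctrl.camera(name); i=ctrl.camera_info(name)
    K=np.array([[i["fx"],0,i["cx"]],[0,i["fy"],i["cy"]],[0,0,1]])
    v,u=np.mgrid[:480,:640]
    n=cv2.undistortPoints(np.stack([u.ravel(),v.ravel()],1).astype(np.float64)[:,None],K,np.array(i["dist_coeffs"]))[:,0].reshape(480,640,2)
    P=np.dstack([n*d[...,None],d]); T=Tcam(name,obs)
    W=P@T[:3,:3].T+T[:3,3]; W[d==0]=np.nan
    return im,d,W,n,T
E
python3 - <<'E'
from h import *
for n in("top","side"):
    im,d,W,_,T=cloud(n); cv2.imwrite(f"pics/{n}.png",im[...,::-1]); np.savez(f"{n}.npz",im=im,W=W)
    print(n,T.round(3).tolist())
print(ctrl.get_obs())
E
```

```text
pics
top [[0.028, -0.994, 0.102, 0.382], [-1.0, -0.028, 0.005, 0.004], [-0.003, -0.102, -0.995, 1.585], [0.0, 0.0, 0.0, 1.0]]
side [[-0.886, -0.341, 0.315, 0.018], [-0.464, 0.638, -0.615, 0.96], [0.008, -0.691, -0.723, 1.231], [0.0, 0.0, 0.0, 1.0]]
{'time_s': 0.1, 'q': array([-1.31031227e+00,  1.81468913e-01,  1.60792028e+00, -1.47200313e-05,
        1.35378579e+00, -2.06293141e-01]), 'dq': array([-0.00109866, -0.0018501 , -0.00164776,  0.00047799, -0.00049628,
        0.00135769]), 'joint_efforts': array([ 5.23133403e-04, -4.45874906e+01, -3.52241457e+01, -3.46865554e-04,
        4.10126915e-03, -1.33298028e-05]), 'eef_pos': array([ 0.25864761, -0.51301661,  0.24916706]), 'eef_rot': array([-0.16297847, -0.68791519, -0.16409667,  0.68795566]), 'wrist_force': array([-0.02834493, -0.87245049,  0.44255044]), 'torque': array([ 0.02224101, -0.00062194,  0.02661458]), 'opening': 0.9974711701390476}
```

View pics/top.png

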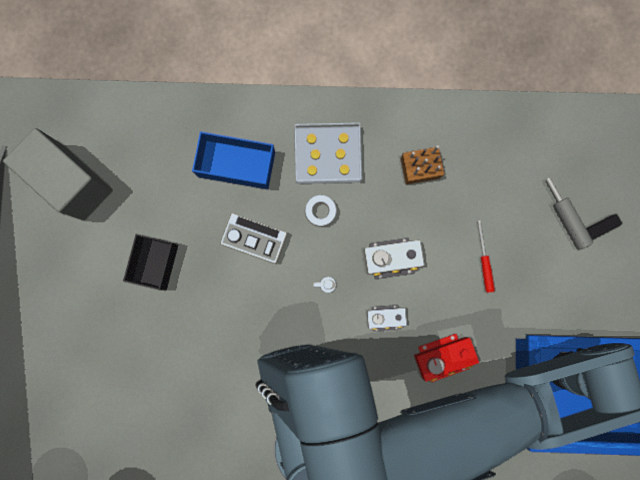

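View pics/side.png

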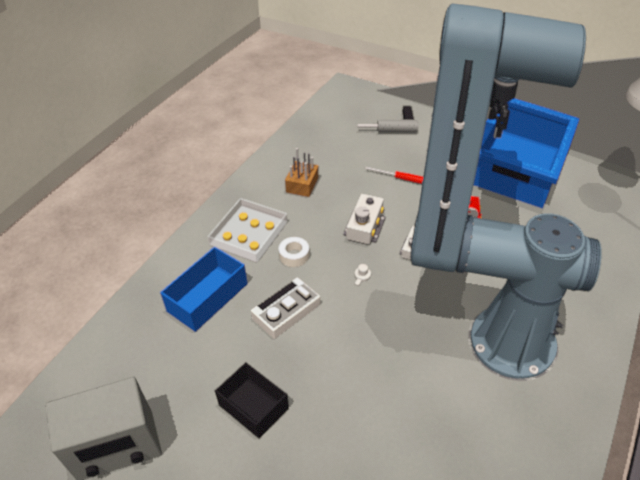

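Top view: the manifold candidates are large white (395,257), small white (387,318) and red (447,357). I choose the large white one, with its cap at (382,258) and plug at (411,254). The counter is at (254,239), with round (235,236), square (252,242) and bar (268,248) keys. Next come measurements and a close crop.

```bash
python3 - <<'E'
from h import *
D=np.load("top.npz"); im,W=D["im"],D["W"]
def comp(u0,v0,zlo,zhi,r=45):
    m=np.zeros((480,640),np.uint8); s=np.s_[v0-r:v0+r,u0-r:u0+r]
    m[s]=((W[s][...,2]>zlo)&(W[s][...,2]<zhi)); n,l=cv2.connectedComponents(m)
    out=[]
    for k in range(1,n):
        p=W[l==k]
        if len(p)>15:
            v,u=np.where(l==k); out.append((len(p),int(u.mean()),int(v.mean()),np.median(p,0).round(4).tolist(),cv2.minAreaRect((p[:,:2]*1000).astype(np.float32))))
    return out
for a in [(395,257,.052,.075),(395,257,.085,.12),(254,239,.034,.046),(254,239,.050,.066),(387,318,.03,.075)]:
    print(a)
    for o in comp(*a): print("  ",o)
c=np.hstack([cv2.resize(im[200:290,210:300],(400,400),interpolation=cv2.INTER_CUBIC),cv2.resize(im[215:305,350:440],(400,400),interpolation=cv2.INTER_CUBIC)])
cv2.imwrite("pics/crop.png",c[...,::-1])
E
```

```text
(395, 257, 0.052, 0.075)
   (1238, 395, 256, [0.5135, -0.2022, 0.0588], ((512.8419799804688, -192.70602416992188), (70.07901763916016, 150.60943603515625), 9.807174682617188))
(395, 257, 0.085, 0.12)
   (195, 380, 257, [0.5057, -0.1527, 0.0978], ((505.76324462890625, -154.1359100341797), (38.28129577636719, 40.40868377685547), 12.097689628601074))
(254, 239, 0.034, 0.046)
   (1472, 253, 237, [0.5585, 0.1793, 0.0397], ((555.8574829101562, 185.0126953125), (160.28089904785156, 92.30884552001953), 72.142333984375))
(254, 239, 0.05, 0.066)
   (104, 233, 235, [0.5591, 0.2366, 0.056], ((558.3302001953125, 236.68499755859375), (26.989608764648438, 28.38800621032715), 46.87110137939453))
   (96, 250, 241, [0.5425, 0.188, 0.0566], ((543.299560546875, 188.70021057128906), (26.436765670776367, 26.076278686523438), 72.61165618896484))
   (57, 268, 247, [0.5276, 0.142, 0.0556], ((528.07275390625, 141.78472900390625), (12.02180290222168, 32.76606750488281), 70.86771392822266))
(387, 318, 0.03, 0.075)
   (31, 374, 273, [0.4676, -0.1446, 0.0421], ((466.91851806640625, -142.58673095703125), (6.119051933288574, 35.29982376098633), 1.8938671350479126))
   (670, 386, 318, [0.3502, -0.1777, 0.0394], ((348.8337097167969, -178.11322021484375), (49.02516555786133, 100.36885070800781), 5.656930446624756))
   (155, 423, 356, [0.2534, -0.2755, 0.0571], ((252.13876342773438, -278.31146240234375), (23.558198928833008, 45.90768814086914), 21.511972427368164))
```

View pics/crop.png

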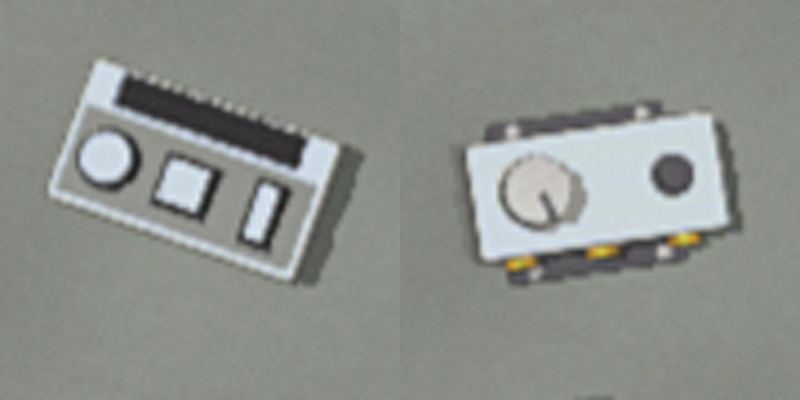

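Left crop: the counter, with round key left, square key middle and narrow bar right. Right crop: the large white manifold, with the rib on its cap pointing down-right (545,205) and the plug at (673,175). Sizes match the description: 70x150 manifold, 40 mm cap, 160x90 counter, keys 50 mm apart. Now I'll work out the move to above the round key.

```bash
cat >> h.py <<'E'
def goto(pos,yaw):
    """tool-frame shift (mm) and rotvec (deg) to reach TCP pos, tool x down, tool y at world angle yaw(deg)"""
    o=ctrl.get_obs(); w,x,y,z=o["eef_rot"]; Rt=R.from_quat([x,y,z,w]); M=Rt.as_matrix()
    cy=np.degrees(np.arctan2(M[1,1],M[0,1]))
    yy=np.radians(yaw); ty=np.array([np.cos(yy),np.sin(yy),0]); tx=np.array([0,0,-1.]); G=R.from_matrix(np.stack([tx,ty,np.cross(tx,ty)],1))
    print("yaw now",cy.round(2),"pos",o["eef_pos"].round(4),"q6",o["q"][5].round(3),"t",o["time_s"],"F",o["wrist_force"].round(1),"Tq",o["torque"].round(2),"op",round(o["opening"],3))
    print("shift mm",(Rt.inv().apply(np.array(pos)-o["eef_pos"])*1000).round(1),"rot deg",np.degrees((Rt.inv()*G).as_rotvec()).round(2))
E
python3 - <<'E'
from h import *
for y in (72.3,-107.7): goto([.558,.2367,.15],y)
E
```

```text
yaw now -63.26 pos [ 0.2586 -0.513   0.2492] q6 -0.206 t 0.1 F [-0.  -0.9  0.4] Tq [ 0.02 -0.    0.03] op 0.997
shift mm [ 100.2 -534.6 -604.7] rot deg [-1.3556e+02 -1.1000e-01  2.0000e-02]
yaw now -63.26 pos [ 0.2586 -0.513   0.2492] q6 -0.206 t 0.1 F [-0.  -0.9  0.4] Tq [ 0.02 -0.    0.03] op 0.997
shift mm [ 100.2 -534.6 -604.7] rot deg [4.444e+01 2.000e-02 9.000e-02]
```

Request:
step_arm(motion=[[0,-53,-60,-4.5,0,0,255],[0,-107,-121,-9,0,0,255],[0,-160,-181,-13.5,0,0,255],[0,-214,-242,-18,0,0,255],[0,-267,-302,-22.5,0,0,255],[0,-321,-363,-27,0,0,255],[0,-374,-423,-31.5,0,0,255],[0,-428,-484,-36,0,0,255],[0,-481,-544,-41,0,0,255],[0,-534,-605,-45.5,0,0,255]])

```text
time_s: 1.35
eef_pos: [0.4911, 0.069, 0.2499]
eef_rot: [0.418, 0.571, 0.418, -0.571]
wrist_force: [1.0, -1.1, 0.6]
opening: 0.002
```

```bash
python3 - <<'E'
from h import *
goto([.558,.2367,.15],-17.7)
E
```

```text
yaw now -17.59 pos [0.4911 0.069  0.2499] q6 0.207 t 1.35 F [ 1.  -1.1  0.6] Tq [-0.03 -0.06 -0.04] op 0.002
shift mm [  99.9   13.1 -180.1] rot deg [ 0.11  0.01 -0.02]
```

Request:
step_arm(motion=[[0,4,-60,0,0,0,255],[0,9,-120,0,0,0,255],[20,13,-180,0,0,0,255],[50,13,-180,0,0,0,255],[50,13,-180,0,0,0,255],[50,13,-180,0,0,0,255]])

```text
time_s: 2.1
eef_pos: [0.5582, 0.2339, 0.2007]
eef_rot: [0.417, 0.571, 0.417, -0.571]
wrist_force: [-0.3, -0.4, 0.5]
opening: 0.004
```

```bash
python3 - <<'E'
from h import *
goto([.558,.2367,.084],-17.7)
im,d,W,_,T=cloud("wrist"); cv2.imwrite("pics/w1.png",im[...,::-1])
m=((W[...,2]>.049)&(W[...,2]<.068)).astype(np.uint8); n,l=cv2.connectedComponents(m)
for k in range(1,n):
    p=W[l==k]
    if len(p)>300: print(len(p),np.argwhere(l==k).mean(0).round(),np.median(p,0).round(4),cv2.minAreaRect((p[:,:2]*1000).astype(np.float32)))
E
```

```text
yaw now -17.79 pos [0.5582 0.2339 0.2007] q6 0.511 t 2.1 F [-0.3 -0.4  0.5] Tq [-0.05 -0.06  0.02] op 0.004
shift mm [116.7  -1.1  -2.6] rot deg [-0.09 -0.01 -0.02]
523 [14. 23.] [0.4144 0.4435 0.0591] ((414.31390380859375, 443.672119140625), (24.97114372253418, 3.2286934852600098), 77.86634826660156)
1897 [ 24. 118.] [0.4765 0.4117 0.0588] ((470.32611083984375, 413.0015869140625), (8.83378791809082, 131.4033966064453), 81.58550262451172)
3706 [134. 517.] [0.7111 0.2625 0.0586] ((709.5477905273438, 252.85287475585938), (194.97869873046875, 2.8350048065185547), 81.45802307128906)
1420 [227. 318.] [0.5592 0.2408 0.0585] ((559.0308227539062, 239.97467041015625), (29.644855499267578, 30.26006317138672), 69.95846557617188)
1033 [259. 591.] [0.751  0.1525 0.0585] ((753.3413696289062, 152.0829315185547), (1.8994202613830566, 91.44139862060547), 81.33748626708984)
521 [280. 317.] [0.5459 0.2014 0.0581] ((544.6155395507812, 196.48516845703125), (17.815593719482422, 25.175132751464844), 72.35883331298828)
```

View pics/w1.png

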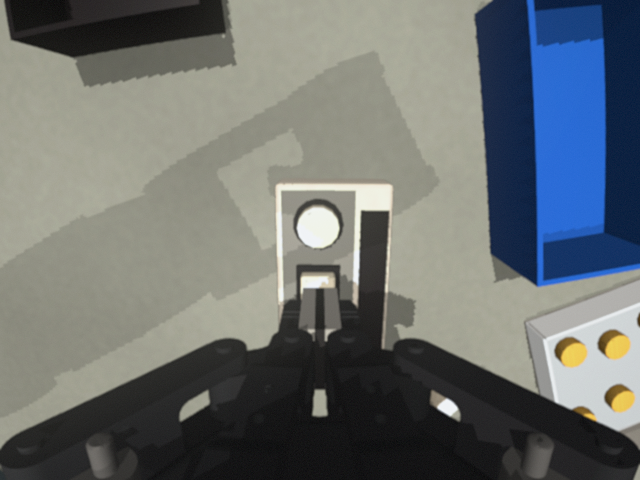

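The wrist view shows the round key at (318,227) and the square key partly behind the fingers at (317,280). It puts the round key at (0.559,0.240), 3 mm from the top camera's estimate, which is good enough. Next I'll descend on it.

Request:
step_arm(motion=[[50,-1,-5,0,0,0,255],[100,-1,-5,0,0,0,255],[119,-1,-5,0,0,0,255],[123,-1,-5,0,0,0,255],[126,-1,-5,0,0,0,255],[128,-1,-5,0,0,0,255],[130,-1,-5,0,0,0,255],[130,-1,-5,0,0,0,255]])

```text
time_s: 3.15
eef_pos: [0.5602, 0.2395, 0.0714]
eef_rot: [0.417, 0.572, 0.416, -0.57]
wrist_force: [3.6, -0.2, 4.3]
opening: -0.002
```

Request:
step_arm(motion=[[1,0,0,0,0,0,255],[2,0,0,0,0,0,255],[2,0,0,0,0,0,255]])

```text
time_s: 3.52
eef_pos: [0.5603, 0.2396, 0.0705]
eef_rot: [0.418, 0.572, 0.416, -0.57]
wrist_force: [-1.3, -2.8, 13.8]
opening: 0.002
```

Round key is bottomed: force rose to 13.8 N, past the 5 N spring. Now the square key.

Request:
step_arm(motion=[[-20,0,0,0,0,0,255],[-35,0,10,0,0,0,255],[-35,0,50,0,0,0,255],[-35,0,50,0,0,0,255],[-12,0,50,0,0,0,255],[-7,0,50,0,0,0,255],[-4,0,50,0,0,0,255],[-2,0,50,0,0,0,255],[0,0,50,0,0,0,255],[0,0,50,0,0,0,255]])

```text
time_s: 4.78
eef_pos: [0.5432, 0.1921, 0.0705]
eef_rot: [-0.417, -0.571, -0.417, 0.571]
wrist_force: [-10.9, -2.9, 20.3]
opening: 0.002
```

Square key is bottomed too, at 20 N and the same height. Now I'll lift, open, and go above the cap while winding the wrist to give clockwise range.

Request:
step_arm(motion=[[-50,0,0,0,0,0,255],[-100,0,0,0,0,0,0],[-130,10,50,-10,0,0,0],[-130,21,105,-20,0,0,0],[-130,33,160,-30,0,0,0],[-130,44,215,-40,0,0,0],[-130,55,270,-50,0,0,0],[-130,66,325,-60,0,0,0],[-130,70,340,-70,0,0,0],[-130,70,340,-80,0,0,0]])

```text
time_s: 6.02
eef_pos: [0.5066, -0.1555, 0.1985]
eef_rot: [0.687, 0.168, 0.686, -0.169]
wrist_force: [-0.4, 0.3, -0.7]
opening: 0.998
```

Request:
step_arm(motion=[[0,0,0,-10,0,0,0],[0,0,0,-20,0,0,0],[0,0,0,-30,0,0,0],[0,0,0,-40,0,0,0],[0,0,0,-50,0,0,0],[0,0,0,-60,0,0,0],[0,0,0,-70,0,0,0],[0,0,0,-70,0,0,0]])

```text
time_s: 7.02
eef_pos: [0.5068, -0.1534, 0.1984]
eef_rot: [0.66, -0.255, 0.659, 0.254]
wrist_force: [0.9, 0.3, 0.4]
opening: 1.001
```

```bash
python3 - <<'E'
from h import *
goto([.506,-.154,.0915],132)
im,d,W,_,T=cloud("wrist"); cv2.imwrite("pics/w2.png",im[...,::-1])
im2,_,W2,_,_=cloud("top")
for nm,X in(("wrist",W),("top",W2)):
  m=((X[...,2]>.088)&(X[...,2]<.108)&(np.hypot(X[...,0]-.506,X[...,1]+.154)<.035)).astype(np.uint8); n,l=cv2.connectedComponents(m)
  for k in range(1,n):
    p=X[l==k]
    if len(p)>50: print(nm,len(p),np.argwhere(l==k).mean(0).round(),np.median(p,0).round(4),cv2.minEnclosingCircle((p[:,:2]*1000).astype(np.float32)),p.min(0)[:2],p.max(0)[:2])
  m=(np.abs(X[...,0]-.545)<.02)&(np.abs(X[...,1]-.19)<.09)
s=W2[220:260,220:285]
for c in((.5585,.239),(.5437,.1905),(.528,.142)):
  q=W2[(np.hypot(W2[...,0]-c[0],W2[...,1]-c[1])<.005)]; print("key z",np.median(q[:,2]).round(4))
E
```

```text
yaw now 132.17 pos [ 0.5068 -0.1534  0.1984] q6 -2.825 t 7.025 F [0.9 0.3 0.4] Tq [ 0.03 -0.01 -0.11] op 1.001
shift mm [ 1.069e+02  1.000e-01 -1.100e+00] rot deg [0.17 0.03 0.06]
wrist 3434 [248. 322.] [ 0.5047 -0.1522  0.1001] ((506.18902587890625, -150.83155822753906), 20.89641761779785) [ 0.48554634 -0.17137237] [ 0.52592634 -0.13084908]
key z 0.0554
key z 0.0561
key z 0.0563
```

View pics/w2.png

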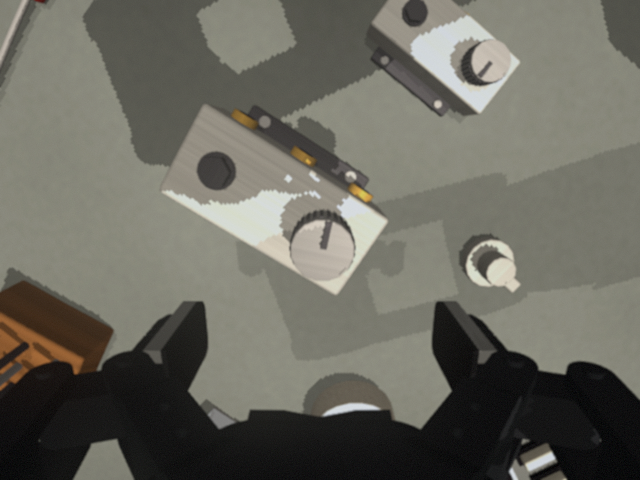

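Keys are back up; the bar was never touched. The wrist view shows the cap centred at (322,247) with its rib up toward (327,222), and nothing near the fingers. The small manifold (450,60) and casting (490,262) are well clear. I'll descend, grip, and measure the rib angle as a cross-check.

Request:
step_arm(motion=[[40,1,0,0,0,0,0],[80,1,0,0,0,0,0],[107,1,0,0,0,0,0],[107,1,0,0,0,0,0],[107,1,0,0,0,0,255],[107,1,0,0,0,0,255],[107,1,0,0,0,0,255],[107,1,0,0,0,0,255],[107,1,0,0,0,0,255],[107,1,0,0,0,0,255]])

```text
time_s: 8.38
eef_pos: [0.506, -0.1524, 0.0928]
eef_rot: [0.66, -0.255, 0.659, 0.255]
wrist_force: [-4.7, 3.9, 10.9]
opening: 0.448
```

```bash
cat >> h.py <<'E'
def rib(name,show=None):
    im,d,W,_,T=cloud(name); g=cv2.cvtColor(im,cv2.COLOR_RGB2GRAY)
    if show: cv2.imwrite(show,im[...,::-1])
    C=np.array([.506,-.1525]); r=np.hypot(W[...,0]-C[0],W[...,1]-C[1])
    top=(W[...,2]>.092)&(W[...,2]<.108)&(r<.024); 
    if top.sum()<30: print(name,"no top"); return
    c=(np.nanmin(W[top][:,:2],0)+np.nanmax(W[top][:,:2],0))/2
    rr=np.hypot(W[...,0]-c[0],W[...,1]-c[1]); m=top&(rr<.0165)&(g<110); p=W[m][:,:2]-c
    if len(p)<4: print(name,"no rib"); return
    mm=p.mean(0); e=np.linalg.svd(p-mm)[2][0]; e*=np.sign(e@mm)
    print(name,"centre",c.round(4),"topz",np.median(W[top][:,2]).round(4),"n",len(p),"rib",np.degrees(np.arctan2(mm[1],mm[0])).round(1),np.degrees(np.arctan2(e[1],e[0])).round(1))
E
python3 - <<'E'
from h import *
goto([.506,-.152,.0915],132)
rib("wrist","pics/w3.png"); rib("top"); rib("side")
E
```

```text
yaw now 132.24 pos [ 0.506  -0.1524  0.0928] q6 -2.826 t 8.375 F [-4.7  3.9 10.9] Tq [ 0.61  0.68 -0.04] op 0.448
shift mm [1.3 0.3 0.3] rot deg [0.24 0.03 0.02]
wrist centre [ 0.506  -0.1523] topz 0.0997 n 866 rib -149.7 -177.2
top no top
side no rib
```

View pics/w3.png

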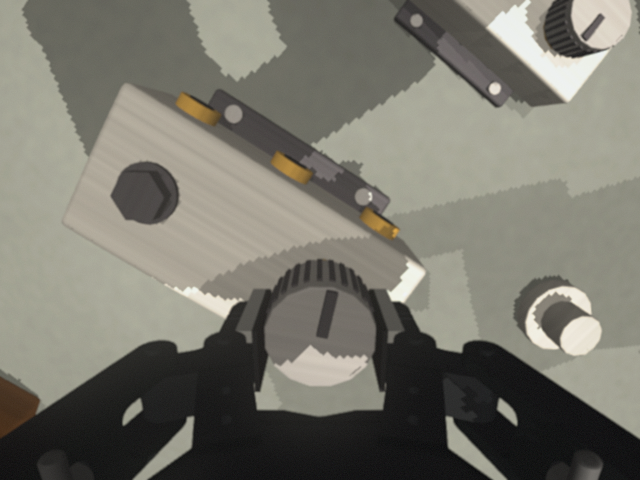

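Cap is gripped between the pads; the rib runs from (321,337) to (332,292) and the opening matches 40 mm. Now I'll screw clockwise, following the thread down.

```bash
cat >> h.py <<'E'
def ribpx(u0,v0,u1,v1):
    im,d,W,_,T=cloud("wrist"); a,b=W[v0,u0],W[v1,u1]; print("rib px",a.round(4),b.round(4),np.degrees(np.arctan2(*(b-a)[1::-1])).round(1))
E
python3 -c "
from h import *
ribpx(321,335,331,294)"
```

```text
rib px [ 0.5034 -0.1532  0.1031] [ 0.4905 -0.1605  0.1022] -150.4
```

Request:
step_arm(motion=[[0.2,0,0,10,0,0,255],[0.4,0,0,20,0,0,255],[0.5,0,0,30,0,0,255],[0.7,0,0,40,0,0,255],[0.9,0,0,50,0,0,255],[1.0,0,0,60,0,0,255],[1.2,0,0,70,0,0,255],[1.4,0,0,80,0,0,255],[1.6,0,0,90,0,0,255],[1.7,0,0,100,0,0,255]])

```text
time_s: 9.82
eef_pos: [0.5058, -0.1527, 0.0911]
eef_rot: [0.618, 0.343, 0.618, -0.343]
wrist_force: [-4.5, 1.8, 10.8]
opening: 0.45
```

```bash
python3 - <<'E'
from h import *
goto([.506,-.1525,.0915],32)
E
```

```text
yaw now 31.93 pos [ 0.5058 -0.1527  0.0911] q6 -1.075 t 9.825 F [-4.5  1.8 10.8] Tq [0.31 1.   0.02] op 0.45
shift mm [-0.4  0.3 -0.1] rot deg [-0.07  0.04  0.01]
```

Request:
step_arm(motion=[[0.2,0,0,10,0,0,255],[0.4,0,0,20,0,0,255],[0.5,0,0,30,0,0,255],[0.7,0,0,40,0,0,255],[0.9,0,0,50,0,0,255],[1.0,0,0,60,0,0,255],[1.2,0,0,70,0,0,255],[1.4,0,0,80,0,0,255],[1.4,0,0,80,0,0,255]])

```text
time_s: 10.95
eef_pos: [0.5056, -0.1525, 0.0896]
eef_rot: [-0.254, -0.66, -0.254, 0.66]
wrist_force: [-4.7, 4.1, 11.5]
opening: 0.448
```

```bash
python3 - <<'E'
from h import *
goto([.506,-.1525,.0885],-50)
E
```

```text
yaw now -47.87 pos [ 0.5056 -0.1525  0.0896] q6 0.318 t 10.95 F [-4.7  4.1 11.5] Tq [ 0.56  1.11 -0.02] op 0.448
shift mm [ 1.1  0.3 -0.3] rot deg [2.13 0.02 0.01]
```

Request:
step_arm(motion=[[0.1,0,0,4,0,0,255],[0.1,0,0,8,0,0,255],[0.2,0,0,10,0,0,255],[0.2,0,0,10,0,0,255]])

```text
time_s: 11.45
eef_pos: [0.5056, -0.1525, 0.0894]
eef_rot: [-0.196, -0.679, -0.196, 0.679]
wrist_force: [-5.9, 2.5, 12.1]
opening: 0.45
```

```bash
python3 - <<'E'
from h import *
goto([.506,-.1525,.0885],-58)
E
```

```text
yaw now -57.78 pos [ 0.5056 -0.1525  0.0894] q6 0.491 t 11.45 F [-5.9  2.5 12.1] Tq [ 0.56  1.11 -0.06] op 0.45
shift mm [ 0.9  0.2 -0.4] rot deg [0.22 0.01 0.01]
```

Request:
step_arm(motion=[[0.1,0,0,3,0,0,255],[0.1,0,0,6,0,0,255],[0.1,0,0,6,0,0,255]])

```text
time_s: 11.82
eef_pos: [0.5056, -0.1525, 0.0893]
eef_rot: [-0.16, -0.689, -0.16, 0.689]
wrist_force: [-5.4, 2.1, 11.8]
opening: 0.45
```

```bash
python3 - <<'E'
from h import *
goto([.506,-.1525,.0885],-64)
E
```

```text
yaw now -63.79 pos [ 0.5056 -0.1525  0.0893] q6 0.596 t 11.825 F [-5.4  2.1 11.8] Tq [ 0.6   1.1  -0.07] op 0.45
shift mm [ 0.8  0.2 -0.4] rot deg [0.21 0.02 0.01]
```

Request:
step_arm(motion=[[0.1,0,0,3,0,0,255],[0.1,0,0,6,0,0,255],[0.1,0,0,6,0,0,255]])

```text
time_s: 12.2
eef_pos: [0.5056, -0.1525, 0.0892]
eef_rot: [-0.125, -0.696, -0.125, 0.696]
wrist_force: [-5.7, 2.5, 11.7]
opening: 0.448
```

```bash
python3 - <<'E'
from h import *
goto([.506,-.1525,.0885],-70)
E
```

```text
yaw now -69.68 pos [ 0.5056 -0.1525  0.0892] q6 0.699 t 12.2 F [-5.7  2.5 11.7] Tq [0.61 1.04 0.76] op 0.448
shift mm [ 0.7  0.2 -0.4] rot deg [ 0.32  0.04 -0.01]
```

Torque jumped to 0.76 N m, so the cap has bottomed after about 198° of turn, in line with the rib's 200°. I'll back off in small steps to find where the wind-up is gone.

Request:
step_arm(motion=[[0,0,0,-1.5,0,0,255],[0,0,0,-1.5,0,0,255]])

```text
time_s: 12.45
eef_pos: [0.5056, -0.1525, 0.0893]
eef_rot: [-0.133, -0.694, -0.134, 0.695]
wrist_force: [-5.9, 3.0, 12.2]
opening: 0.449
```

```bash
python3 - <<'E'
from h import *
goto([.506,-.1525,.0885],-70)
E
```

```text
yaw now -68.23 pos [ 0.5056 -0.1525  0.0893] q6 0.673 t 12.45 F [-5.9  3.  12.2] Tq [0.6  1.02 0.02] op 0.449
shift mm [ 0.8  0.2 -0.4] rot deg [1.77 0.02 0.01]
```

Request:
step_arm(motion=[[0,0,0,-1.5,0,0,255],[0,0,0,-1.5,0,0,255]])

```text
time_s: 12.7
eef_pos: [0.5056, -0.1525, 0.0893]
eef_rot: [-0.142, -0.692, -0.143, 0.693]
wrist_force: [-5.6, 3.4, 11.0]
opening: 0.447
```

```bash
python3 - <<'E'
from h import *
goto([.506,-.1525,.0885],-70)
im,d,W,_,T=cloud("wrist"); cv2.imwrite("pics/w4.png",im[...,::-1]); np.save("w4.npy",W)
E
```

```text
yaw now -66.74 pos [ 0.5056 -0.1525  0.0893] q6 0.647 t 12.7 F [-5.6  3.4 11. ] Tq [ 0.63  1.05 -0.02] op 0.447
shift mm [ 0.8  0.2 -0.4] rot deg [3.26 0.02 0.02]
```

View pics/w4.png

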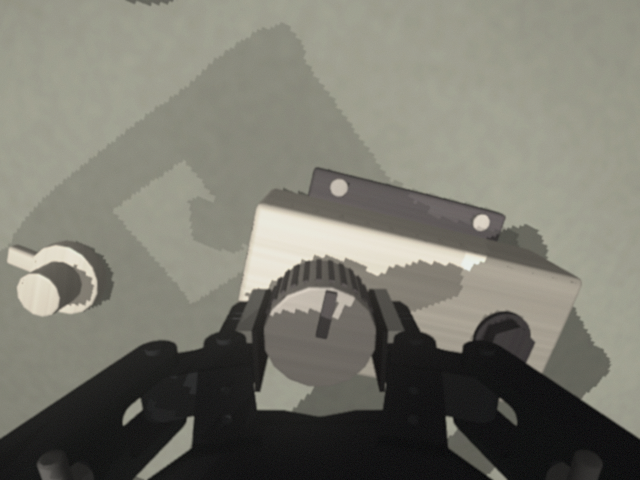

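The rib stays at (331,292)–(321,337) relative to the hand, so there was no visible slip. The bottomed yaw is about -68.6°, so the target is +21.4°, which means 88° counter-clockwise from here.

Request:
step_arm(motion=[[-0.2,0,0,-10,0,0,255],[-0.4,0,0,-20,0,0,255],[-0.5,0,0,-30,0,0,255],[-0.7,0,0,-40,0,0,255],[-0.9,0,0,-50,0,0,255],[-1.0,0,0,-60,0,0,255],[-1.2,0,0,-70,0,0,255],[-1.4,0,0,-80,0,0,255],[-1.5,0,0,-88,0,0,255],[-1.5,0,0,-88,0,0,255]])

```text
time_s: 14.0
eef_pos: [0.5058, -0.1527, 0.0908]
eef_rot: [0.584, 0.399, 0.584, -0.399]
wrist_force: [-5.6, 2.0, 11.3]
opening: 0.451
```

Request:
step_arm(motion=[[0,0,0,0,0,0,255],[0,0,0,0,0,0,255]])

```text
time_s: 14.25
eef_pos: [0.5058, -0.1527, 0.0908]
eef_rot: [0.584, 0.399, 0.584, -0.399]
wrist_force: [-5.6, 1.7, 11.1]
opening: 0.449
```

```bash
python3 - <<'E'
from h import *
goto([.506,-.1525,.0885],21.4)
im,d,W,_,T=cloud("wrist"); cv2.imwrite("pics/w5.png",im[...,::-1])
a,b=W[335,321],W[294,331]; print(a,b,np.degrees(np.arctan2(*(b-a)[1::-1])))
im,d,W,_,T=cloud("top"); cv2.imwrite("pics/top2.png",im[...,::-1])
D=np.load("top.npz")["W"]
ch=np.abs(W[...,2]-D[...,2])>.012; n,l,s,c=cv2.connectedComponentsWithStats(ch.astype(np.uint8))
print([(r[:5].tolist()) for r in s[1:] if r[4]>60])
E
```

```text
yaw now 21.26 pos [ 0.5058 -0.1527  0.0908] q6 -0.889 t 14.25 F [-5.6  1.7 11.1] Tq [0.33 1.01 0.02] op 0.449
shift mm [ 2.3  0.3 -0.1] rot deg [-0.14  0.03  0.01]
[ 0.50561578 -0.14805837  0.10001839] [ 0.50307789 -0.13263589  0.10077581] 99.34469900668336
[[167, 213, 473, 267, 50577]]
```

View pics/w5.png

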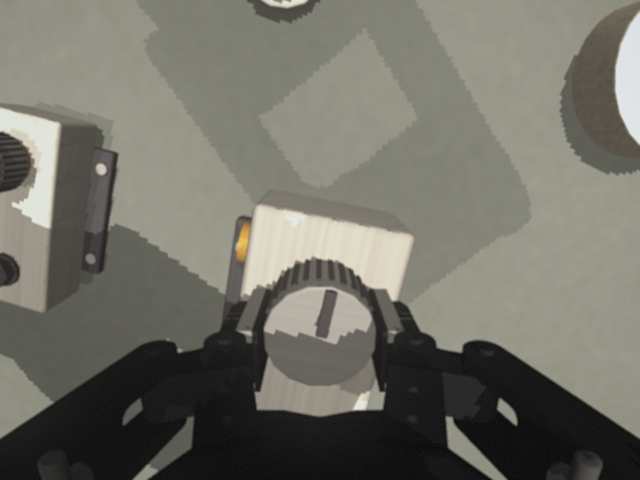

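View pics/top2.png

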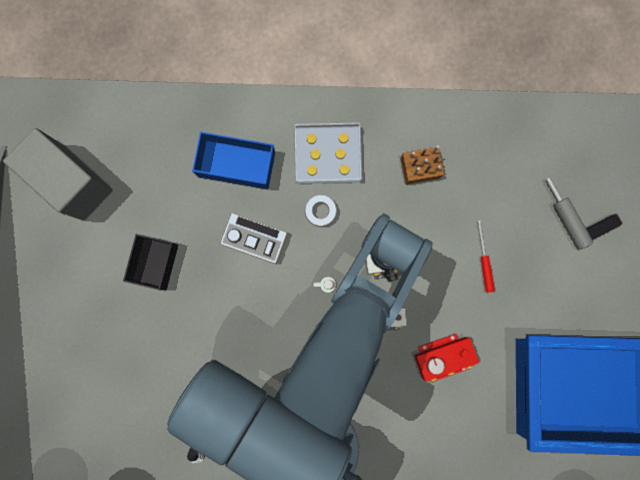

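The rib is still at (331,292)–(321,337) in the hand. Its world angle is 99.3°, against 99.8° for manifold yaw plus a quarter turn. The top view shows the bystanders where they were. Handing in.

```bash
python3 -c "
from bench import ctrl
ctrl.hand_in(); o=ctrl.get_obs(); print(o['time_s'],o['eef_pos'],o['opening'])"
```

```text
the job is handed in; nothing more can be done
the job is handed in; nothing more can be done
```

The job is done and handed in at about 14.4 s, with the arm still holding the cap a quarter turn off its stop.

- **Keys:** I pressed the round key and then the square key to the bottom. The force rose to 14 N and 20 N, past the 5 N spring, with the fingertips at the pressed height each time. The bar key was not touched, and the top camera read all three keys back up afterwards.
- **Cap:** I screwed it about 200° clockwise in one grip until the torque jumped from about 0 to 0.76 N m. I then backed it off 90°, measured from the hand angle where that torque was gone, which is uncertain by about 1°.
- **Last checks:** The hand turned 89.9° from the estimated stop angle. The rib points at 99.3°; 99.8° is expected if the rib lies along the manifold's x at the stop, which is my assumption. The rib did not visibly shift between the fingers and the grip is steady. The bystanders I could see in the last top view had not moved.
- **Disagreements:** The top and wrist cameras differed by about 3 mm on the round key and the cap centre, too little to matter. A steady upward force of about 11 N on the tool appeared when the fingers closed on the cap and stayed, well within the limits.

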